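# Rock the angle gauge on the crooked swivel foot to its mark and hold it

### The job

Pick up the angle gauge by the grip on its top and stand its base flat and centred on the tilting plate of the swivel foot in the heavy holding block, its length along the plate's length. Rock gauge and plate together sideways until the gauge's swinging pointer settles on the marker of its scale, then finish while holding the gauge there, pressed lightly on the plate and still: do not let go, because the plate springs back until its lock nut is tightened. Leave the other things on the bench where they are.

Things in the scene. Friction and masses are not known exactly. Their poses are not given: they have to be found in the camera images.
- gauge: loose pendulum angle gauge, 0.4 kg, upright on the bench. Origin: centre of underside; x: normal of its white face, away from the robot (within 0.4 rad); y: its length; z: up. Base 40 (x) x 110 (y) x 12 mm, plate 8 x 104 mm up to z = 150, grip 16 (x) x 40 (y) from z = 150 to 192. Pointer and marker are on the face at x = 5 to 9 mm, below z = 137, pivot at z = 130: keep fingers off
- gauge_grip (a point): centre of the grip, on the gauge's z axis, 171 mm above the underside; axes as the gauge. Grip it across x, where it is 16 mm thick
- gauge_base (a point): centre of the gauge's underside; axes as the gauge
- pointer (a joint): angle of the freely swinging pointer in the gauge about the gauge's x axis (rad): 0 when it points to the gauge's foot, positive when its tip swings to the gauge's +y. It hangs plumb, so it reads minus the gauge's roll about its x axis; it swings at about 1.8 Hz and settles in 1 to 2 s
- pointer_tip (a point): lower tip of the pointer (black, 10 mm wide at the tip), 92 mm from the pivot, on the front of the face
- marker (a joint): angle of the marker about the same pivot and in the same sense as the pointer (rad); stiff, stays as set. The pointer is on the mark when both angles are equal; always positive, 0.08 to 0.27
- marker_top (a point): middle of the marker's upper edge, 92 mm from the pivot, where the pointer's tip must stand; the marker is a dark steel block 12 mm wide and 14 mm high
- foot: steel holding block, fixed to the bench, 80 x 80 x 36 mm high, with a stud and the swivel foot's plate on top. Origin: centre of its underside. Its x and y axes are level, x pointing away from the robot (within about 0.35 rad)
- pad (a joint): roll of the foot's plate about the block's x axis (rad), axis 64 mm above the bench; 0 is level, positive lifts its +y end. It rests crooked at about +0.17 on a soft rubber spring (0.25 N m per rad), range -0.4 to 0.4
- pad_top (a point): centre of the plate's upper face, 8 mm from the swivel axis (72 mm above the bench when level); the plate is 44 (x) x 60 (y) x 9 mm; axes: x along the swivel axis, y along its length, z out of its upper face
- screwdriver: screwdriver with a black handle lying along its own x between the gauge and the foot; origin: underside, bystander
- wrench: steel wrench lying flat near the left side, bystander; origin: underside
- tape: black tape roll lying flat, 90 mm across, 20 mm high, bystander; origin: centre of its underside
- offcut: hollow aluminium profile offcut, 40 x 120 x 40 mm high, lying behind, bystander; origin: centre of its underside
- jar: small white jar, 44 mm across, 55 mm high, near the robot, bystander; origin: centre of its underside
- spare_foot: spare foot, square plate 56 mm with a threaded stud upwards, 63 mm high in all, bystander (not the one to use); origin: centre of its underside
- nut_tray: open cardboard tray of nuts, 100 x 140 x 35 mm, bystander; origin: centre of its underside

How it is judged:
On the way:
1. the gauge's base stands on the foot's plate (contact force between gauge and foot above 0.5 N and z of gauge_base in the frame of pad_top between -0.006 and 0.01 m and y of gauge_base in the frame of pad_top between -0.02 and 0.02 m and x of gauge_base in the frame of pad_top between -0.02 and 0.02 m), for 0.2 s.
At the end, for the whole second after the job is handed in: Gauge still in the fingers, its base pressing the plate with 0.5 to 30 N, centred within 15 mm, within 4 mm of the face and 0.08 rad of flat, lengthwise within 0.2 rad, at rest; pointer tip within 6 mm of the middle of the marker's upper edge and no longer swinging (under 0.25 rad/s) (distance between pointer_tip and marker_top below 0.006 m and velocity of joint pointer between -0.25 and 0.25 rad/s and contact force between gauge and foot between 0.5 and 30 N and x of gauge_base in the frame of pad_top between -0.015 and 0.015 m and y of gauge_base in the frame of pad_top between -0.015 and 0.015 m and z of gauge_base in the frame of pad_top between -0.004 and 0.004 m and angle between the z axis of gauge and the z axis of pad_top, either way round below 0.08 rad and angle between the y axis of gauge and the y axis of pad_top, either way round below 0.2 rad and contact force between the fingers and gauge above 2 N and linear speed of gauge below 0.02 m/s); the arm keeps its last pose, push and grip.
It fails at once if one of the other loose things is pushed away by more than 30 mm (distance of any of screwdriver, wrench, tape, offcut, jar, spare_foot, nut_tray from where it was at the start of the episode above 0.03 m).
It also fails if it takes over 51 s, if anything falls off the work surface, if the arm or the gripper's body presses on something with over 40 N, if the wrist force passes 120 N, or if a joint passes its speed limit or range.

### The arm

A 6-joint arm with a two-finger parallel gripper is mounted at the origin on the work surface. World frame = base frame: x ahead of the robot, y to its left, z up, the work surface at z = 0. Lengths are in m, angles in rad, forces in N, time in s.
With the tool pointing down it reaches from about 0.35 to 0.975 m from the base axis. Payload 4.9 kg.
Tool frame: the origin (TCP) lies on the centre line of the jaws, within the pads' length; the fingertips stand 14 mm ahead of it and the grasp point (between the pads) lies 5 mm behind it; y points along the fingers, z is the direction in which the jaws open and shut, and the axes are right-handed (so a half turn about y gives the same grasp; the last joint's range is limited). The gripper opens to 85 mm and grips with 20 to 120 N. Pads are 22 mm wide; open, the fingers measure 114 mm over their backs; the gripper's body (76 mm by 85 mm) begins 54 mm behind the grasp point. The pads swing forward as they close: fully open they stand 13 mm farther back than shut.
Start: joints at [1.138, 0.053, 1.613, -0, 1.476, -0.119], TCP at [0.193, 0.594, 0.245] pointing down, gripper open.
Joint ranges: [-3.01, 3.01], [-1.01, 2.22], [0.06, 2.58], [-1.02, 4.17], [0.09, 2.62], [-3.14, 3.14]. Speed limits (rad/s): [2.57, 2.57, 3.14, 3.14, 3.14, 3.14].

### API

Orientations are given as a rotation vector (axis times angle).
In Python, from station import ctrl gives the robot as it stands.
- The arm moves only by the tool servo_tool, never from a script. Its arguments are lists of equal length, an entry for each row: "delta_pos": the shift along the tool's x, y, z in m, a list of three; "dr": the turn, a rotation vector about the tool's x, y, z in degrees, a list of three; "grip": the opening, from 0 (shut) to 1 (fully open). In form: {"delta_pos": [[x, y, z], ...], "dr": [[rx, ry, rz], ...], "grip": [grip, ...]}. A call has 1 to 5 rows; each row shifts and turns the pose as measured when the row begins, along the tool's axes as they then stand; what a row does not reach is not made up. A row lasts 1/8 s, in which the tool goes at most 62.5 mm and 10.7 degrees, less where a joint would pass 70% of its speed; a pose out of reach is approached as far as the arm can. A call is refused whole if a number of a shift passes 0.0625 or a number of a turn 10.7, either way. A call with a gripper value outside its range is refused whole. The fingers move at their own pace and stop on an object; "grip_force" is the grip in N (left out, the last holds). Time passes only in rows, so rows that do not move let the fingers close. It gives the time, the measured TCP pose, the force and the opening at its end, in the units of the state.
- ctrl.get_obs(): the state, without advancing time (a new reading comes with each control period).
- ctrl.get_image(name): name is "scene" or "top"; returns the picture (384x512x3 uint8, red, green, blue); there is no depth.
- ctrl.camera_params(name): a dict with "fovy" (degrees; the focal length in pixels is half the picture's height over the tangent of half this angle, whatever the lens; pixels are square), "cx", "cy" (the principal point, pixels), "k1" (the pictures are not rectified: a ray, as slopes to the right and down, at radius r is drawn at 1 + k1 r^2 times it, then the intrinsics apply), "eye" and "rotation" of the camera in the world. Camera axes: x right, y down, z forward; pixel columns grow to the right and rows downward; lengths in m; the calibration is good to about 2 mm. A picture is of the moment at which its call begins. camera_params takes no time and is no camera call.
- ctrl.finish_job(): hands the job in, once; it reports no verdict.
Trained networks look in the newest picture that a camera, given by its name, has taken for a name from the list of things; names that differ only in an ending like _2 or _b are one class to them, and where a whole thing is asked for, a point or a joint stands for the part that bears it (a point fixed in the world has none). Each returns a list of dicts, best first, with "score" (0 to 1); they miss things now and then, are a little off and sometimes report something else, mostly with a low value. They report only what shows in the picture. A call takes as long as a camera call.
- ctrl.masks_of(camera, label): "pixels" (384x512 bool, what is visible of it) and "extent" ([left, top, right, bottom] in pixels, round what is visible of it).
The state is a dict: "t": time; "q": joint angles; "dq": joint speeds; "effort": joint torques, N m; "tool_pos": TCP position; "tool_rot": TCP orientation; "contact_force": force on the tool from outside, world axes, zero at the start; "wrist_torque": the same for the moment, N m; "opening": finger opening in m.
Only numpy, scipy, OpenCV 4.12 (cv2) and the standard library are available. Lean on these libraries where they do the work, as an engineer would, in place of code of your own. Each camera call takes 0.05 s, during which the arm holds its last target.

## Working session

There is one attempt and no reset: what is moved stays moved. The work goes in short steps, Python scripts to look and compute and a tool call to move; the robot and the scene stay as the last step left them, time stands still between calls to the robot, and variables do not carry over. Pictures are saved under pics/ and viewed, and the job is handed in when it is done.

Besides the shell and the picture viewer there is one more tool, called after "Emit:" as name(argument=value, ...), one argument or row to a line, values as JSON. servo_tool: Moves the arm, as the interface text tells. Its arguments: {"type":"object","properties":{"delta_pos":{"type":"array","items":{"type":"array","items":{"type":"number"}}},"dr":{"type":"array","items":{"type":"array","items":{"type":"number"}}},"grip":{"type":"array","items":{"type":"number"}},"grip_force":{"type":"number"}},"required":["delta_pos","dr","grip"]}

```bash
mkdir -p pics; ls; python3 - <<'E'
from station import ctrl
import cv2
o=ctrl.get_obs(); print(o)
for n in("scene","top"):
    print(n,ctrl.camera_params(n))
    cv2.imwrite(f"pics/{n}0.png",ctrl.get_image(n)[:,:,::-1])
E
```

```text
pics
{'t': 0.0, 'q': array([ 1.13800926e+00,  5.33836284e-02,  1.61428772e+00,  6.87640477e-06,
        1.47597858e+00, -1.19031473e-01]), 'dq': array([-1.27307220e-04,  1.15216474e-03,  9.50404399e-04,  8.57755251e-04,
       -9.93184361e-05,  1.62904239e-03]), 'effort': array([ 4.78636084e-04, -3.93655729e+01, -3.70189083e+01, -1.59511819e-04,
        6.89987792e-03, -1.56585077e-05]), 'tool_pos': array([0.1926648 , 0.59394728, 0.24405013]), 'tool_rot': array([-1.55871485,  0.24675461, -0.24586067]), 'contact_force': array([ 0.91288771, -0.42650389, -0.33980056]), 'wrist_torque': array([0.00284445, 0.00896067, 0.01704616]), 'opening': 0.08552766736239674}
scene {'fovy': 49.61910839684107, 'cx': 254.80108362448297, 'cy': 193.26798674746013, 'k1': 0.04785668513940265, 'eye': array([ 1.32349889, -0.12846784,  0.98366734]), 'rotation': array([-1.94720639, -1.59319259,  0.62533028])}
top {'fovy': 51.742492543323124, 'cx': 246.703135885574, 'cy': 198.4680498189407, 'k1': -0.04157927623612126, 'eye': array([4.16756587e-01, 8.12652937e-04, 1.18747412e+00]), 'rotation': array([-2.15369149,  2.15575742, -0.18633961])}
```

View pics/scene0.png

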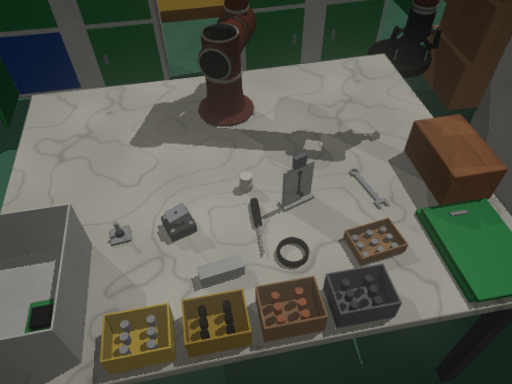

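View pics/top0.png

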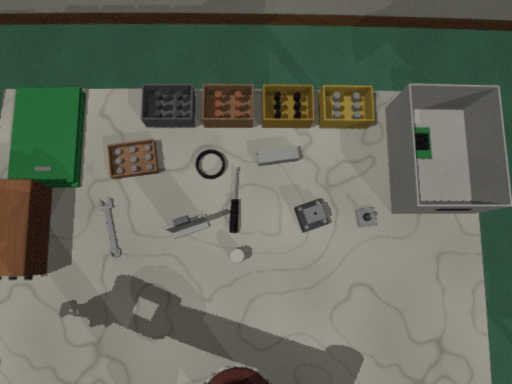

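```bash
cat > h.py <<'E'
import numpy as np,cv2
from scipy.spatial.transform import Rotation as R
from station import ctrl
from scipy.optimize import minimize
CP={n:ctrl.camera_params(n) for n in("scene","top")}
def proj(n,P):
    c=CP[n];f=192/np.tan(np.radians(c['fovy']/2))
    K=np.array([[f,0,c['cx']],[0,f,c['cy']],[0,0,1]])
    Rc=R.from_rotvec(c['rotation']).as_matrix()
    rv=cv2.Rodrigues(Rc.T)[0];t=-Rc.T@c['eye']
    return cv2.projectPoints(np.asarray(P,float).reshape(-1,1,3),rv,t,K,np.array([c['k1'],0,0,0,0.]))[0][:,0]
def ray(n,uv):
    c=CP[n];f=192/np.tan(np.radians(c['fovy']/2))
    K=np.array([[f,0,c['cx']],[0,f,c['cy']],[0,0,1]])
    s=cv2.undistortPoints(np.array(uv,float).reshape(-1,1,2),K,np.array([c['k1'],0,0,0,0.]))[0,0]
    return c['eye'],R.from_rotvec(c['rotation']).as_matrix()@np.array([s[0],s[1],1])
def atz(n,uv,z):
    e,d=ray(n,uv);return e+d*(z-e[2])/d[2]
def box(lx,ly,z0,z1,x0=0):
    return np.array([[x0+a*lx/2,b*ly/2,z] for a in(-1,1) for b in(-1,1) for z in(z0,z1)])
GAUGE=[box(.04,.11,0,.012),box(.008,.104,.012,.15),box(.016,.04,.15,.192)]
FOOT=[box(.08,.08,0,.036)]
def sil(n,boxes,T,S=4):
    Rm,t=T;m=np.zeros((384*S,512*S),np.uint8)
    for b in boxes:
        p=proj(n,b@Rm.T+t)
        cv2.fillConvexPoly(m,cv2.convexHull(np.round((p+.5)*S-.5).astype(np.int32)),255)
    return cv2.resize(m,(512,384),interpolation=cv2.INTER_AREA)/255.
def yawT(p,z=0): return R.from_euler('z',p[2]).as_matrix(),np.array([p[0],p[1],z])
def mask(n,l):
    r=ctrl.masks_of(n,l)
    print(n,l,[(round(x['score'],2),[int(v) for v in x['extent']]) for x in r[:3]])
    return r[0]['pixels'] if r else None
E
python3 - <<'E'
from h import *
M={}
for n in("scene","top"):
    img=ctrl.get_image(n)
    for l in("gauge","foot"): M[n,l]=mask(n,l)
    for l in("pad",):
        M[n,l]=mask(n,l)
import pickle;pickle.dump(M,open('M.pkl','wb'))
print(atz("top",(187,228),0),atz("top",(313,216),.03),atz("scene",(300,200),0),atz("scene",(180,222),.04))
a=cv2.imread("pics/scene0.png");b=cv2.imread("pics/top0.png")
A=cv2.resize(a[140:220,240:340],None,fx=4,fy=4,interpolation=3);B=cv2.resize(a[195:245,150:250],None,fx=4,fy=4,interpolation=3)
C=cv2.resize(b[190:270,150:250],None,fx=4,fy=4,interpolation=3);D=cv2.resize(b[190:240,280:380],None,fx=4,fy=4,interpolation=3)
cv2.imwrite("pics/z0.png",np.hstack([np.vstack([A,B]),np.vstack([C,D])]))
E
```

```text
scene gauge [(0.86, [277, 153, 312, 211])]
scene foot [(0.56, [164, 205, 199, 243])]
scene pad []
top gauge [(0.84, [165, 213, 206, 235])]
top foot [(0.68, [294, 200, 326, 234]), (0.32, [303, 203, 326, 224])]
top pad []
[0.50555924 0.15149642 0.        ] [ 0.53838962 -0.22246088  0.03      ] [0.51365364 0.1592385  0.        ] [ 0.55676208 -0.21178958  0.04      ]
```

View pics/z0.png

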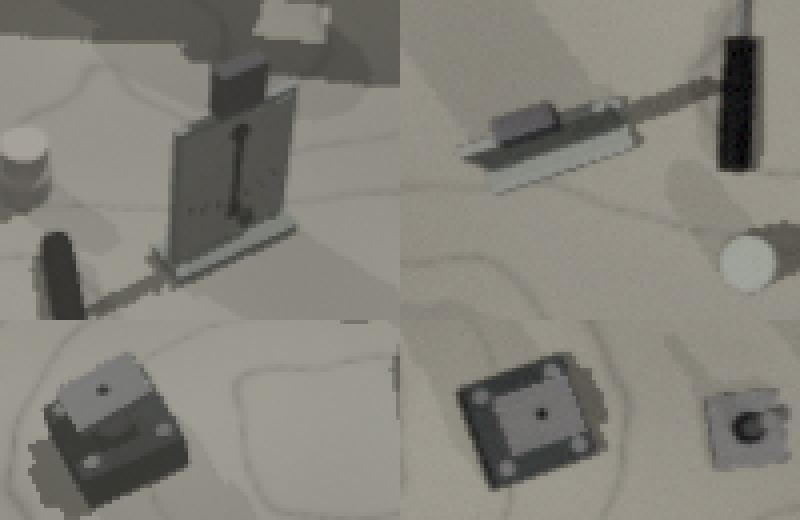

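```bash
cat >> h.py <<'E'
def fit(boxes,masks,p0,build=yawT):
    def cost(p):
        s=0
        for n,m in masks.items():
            w=m.sum(); s+=np.abs(sil(n,boxes,build(p))-cv2.GaussianBlur(m.astype(float),(0,0),.4)).sum()/w
        return s
    best=None
    for k in range(3):
        sim=np.vstack([p0]+[np.array(p0)+np.eye(len(p0))[i]*(.008 if i!=2 else .1)*(1 if k%2 else -1) for i in range(len(p0))])
        r=minimize(cost,p0,method='Nelder-Mead',options=dict(initial_simplex=sim,xatol=1e-4,fatol=1e-4))
        p0=r.x
    return r.x,r.fun
E
python3 - <<'E'
from h import *;import pickle
M=pickle.load(open('M.pkl','rb'))
for ns in(("scene","top"),("scene",),("top",)):
    print('gauge',ns,fit(GAUGE,{n:M[n,"gauge"] for n in ns},[.51,.155,.3]))
g=fit(GAUGE,{n:M[n,"gauge"] for n in("scene","top")},[.51,.155,.3])[0]
# foot incl plate at height ~ .064 tilted .17
def padbox(phi):
    b=box(.044,.06,-.001,.008); Rm=R.from_euler('x',phi).as_matrix(); return b@Rm.T+[0,0,.064]
FT=FOOT+[padbox(.17),box(.012,.012,.036,.064)]
for ns in(("scene","top"),("scene",),("top",)):
    print('foot',ns,fit(FT,{n:M[n,"foot"] for n in ns},[.54,-.22,.25]))
f=fit(FT,{n:M[n,"foot"] for n in("scene","top")},[.54,-.22,.25])[0]
out=[]
for n,crops in(("scene",((140,240),(190,130))),("top",((190,150),(180,270)))):
    im=cv2.resize(cv2.imread(f"pics/{n}0.png"),None,fx=4,fy=4,interpolation=3)
    for bx,p in((GAUGE,g),(FT,f)):
        Rm,t=yawT(p)
        for b in bx:
            q=proj(n,b@Rm.T+t)
            for i,j in((0,1),(2,3),(4,5),(6,7),(0,2),(1,3),(4,6),(5,7),(0,4),(1,5),(2,6),(3,7)):
                cv2.line(im,*[tuple(int(v) for v in (q[k]+.5)*4) for k in(i,j)],(0,0,255) ,1)
    out.append(np.vstack([im[r*4:r*4+290,c*4:c*4+400] for r,c in crops]))
cv2.imwrite("pics/fit0.png",np.hstack(out))
o=R.from_rotvec(ctrl.get_obs()['tool_rot']).as_matrix();print(o)
E
```

```text
gauge ('scene', 'top') (array([0.51130386, 0.14460118, 0.32078815]), np.float64(0.1506383075684591))
gauge ('scene',) (array([0.51253425, 0.14393424, 0.33083985]), np.float64(0.06832240529927923))
gauge ('top',) (array([0.51098052, 0.14501534, 0.32399015]), np.float64(0.07426142130051824))
foot ('scene', 'top') (array([ 0.54209932, -0.21761183,  0.33821157]), np.float64(0.10658625266661566))
foot ('scene',) (array([ 0.54361721, -0.21793094,  0.33208648]), np.float64(0.041569143337096194))
foot ('top',) (array([ 0.54103856, -0.2175517 ,  0.33568726]), np.float64(0.04542231197029621))
[[ 9.51161725e-01 -3.52617147e-05  3.08693004e-01]
 [-3.08693006e-01 -4.73821624e-05  9.51161724e-01]
 [-1.89130513e-05 -9.99999998e-01 -5.59531440e-05]]
```

View pics/fit0.png

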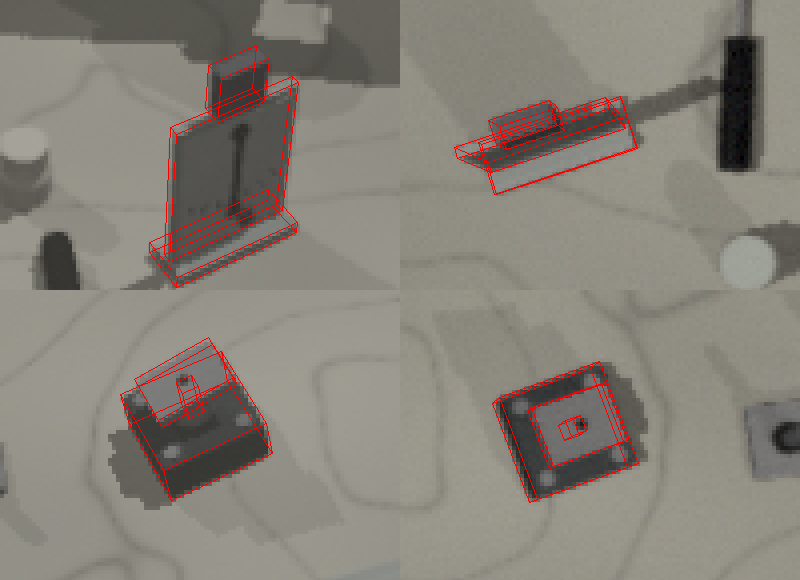

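```bash
cat >> h.py <<'E'
def Rgauge(yaw,roll=0): return R.from_euler('z',yaw)*R.from_euler('x',roll)
# tool axes in gauge frame: tool z = gauge x, tool y = -gauge z, tool x = y cross z = (-gz) x gx = -gy
TG=np.array([[0,0,1.],[-1,0,0],[0,-1,0]])
def tool_target(yaw,roll=0): return Rgauge(yaw,roll)*R.from_matrix(TG)
def plan(pos,rot,N):
    o=ctrl.get_obs();R0=R.from_rotvec(o['tool_rot'])
    d=(np.array(pos)-o['tool_pos'])/N; rv=(R0.inv()*rot).as_rotvec()/N
    print('t',o['t'],'pos',o['tool_pos'].round(4),'F',o['contact_force'].round(2),'tq',o['wrist_torque'].round(2),'op',round(o['opening'],4))
    S=[];D=[]
    for k in range(N):
        Rk=R0*R.from_rotvec(rv*k); S.append((Rk.inv().apply(d)).round(4).tolist()); D.append(np.degrees(rv).round(2).tolist())
    for k in range(0,N,5): print(S[k:k+5],D[k:k+5])
E
python3 - <<'E'
from h import *
plan([.5115,.1445,.28],tool_target(.325),12)
E
```

```text
t 0.5 pos [0.1929 0.5944 0.2453] F [ 0.32 -0.54 -0.1 ] tq [ 0.02  0.   -0.03] op 0.0857
[[0.0368, -0.0029, -0.0275], [0.0388, -0.0029, -0.0245], [0.0406, -0.0029, -0.0214], [0.0422, -0.0029, -0.0182], [0.0435, -0.0029, -0.0149]] [[0.0, 4.45, 0.0], [0.0, 4.45, 0.0], [0.0, 4.45, 0.0], [0.0, 4.45, 0.0], [0.0, 4.45, 0.0]]
[[0.0445, -0.0029, -0.0115], [0.0452, -0.0029, -0.008], [0.0457, -0.0029, -0.0045], [0.0459, -0.0029, -0.0009], [0.0459, -0.0029, 0.0027]] [[0.0, 4.45, 0.0], [0.0, 4.45, 0.0], [0.0, 4.45, 0.0], [0.0, 4.45, 0.0], [0.0, 4.45, 0.0]]
[[0.0455, -0.0029, 0.0062], [0.0449, -0.0029, 0.0097]] [[0.0, 4.45, 0.0], [0.0, 4.45, 0.0]]
```

Emit:
servo_tool(
  delta_pos=[
    [0.037,-0.003,-0.027],
    [0.039,-0.003,-0.024],
    [0.041,-0.003,-0.021],
    [0.042,-0.003,-0.018],
    [0.043,-0.003,-0.015],
  ],
  dr=[
    [0,4.45,0],
    [0,4.45,0],
    [0,4.45,0],
    [0,4.45,0],
    [0,4.45,0],
  ],
  grip=[1,1,1,1,1],
)

```text
t: 1.12
tool_pos: [0.3276, 0.4049, 0.2607]
tool_rot: [-1.498, 0.554, -0.555]
contact_force: [-0.3, -0.1, -0.1]
opening: 0.0855
```

```bash
python3 - <<'E'
from h import *
plan([.5115,.1445,.28],tool_target(.325),7)
E
```

```text
t 1.125 pos [0.3276 0.4049 0.2607] F [-0.33 -0.15 -0.1 ] tq [0.02 0.   0.04] op 0.0855
[[0.0442, -0.0028, -0.0111], [0.0449, -0.0028, -0.0077], [0.0453, -0.0028, -0.0043], [0.0455, -0.0028, -0.0008], [0.0455, -0.0028, 0.0027]] [[-0.01, 4.4, 0.0], [-0.01, 4.4, 0.0], [-0.01, 4.4, 0.0], [-0.01, 4.4, 0.0], [-0.01, 4.4, 0.0]]
[[0.0451, -0.0028, 0.0062], [0.0445, -0.0028, 0.0096]] [[-0.01, 4.4, 0.0], [-0.01, 4.4, 0.0]]
```

Emit:
servo_tool(
  delta_pos=[
    [0.044,-0.003,-0.011],
    [0.045,-0.003,-0.008],
    [0.045,-0.003,-0.004],
    [0.0455,-0.003,-0.001],
    [0.0455,-0.003,0.003],
  ],
  dr=[
    [0,4.4,0],
    [0,4.4,0],
    [0,4.4,0],
    [0,4.4,0],
    [0,4.4,0],
  ],
  grip=[1,1,1,1,1],
)

```text
t: 1.75
tool_pos: [0.4614, 0.212, 0.2776]
tool_rot: [-1.39, 0.857, -0.861]
contact_force: [0.1, -0.2, -1.0]
opening: 0.0855
```

Emit:
servo_tool(
  delta_pos=[
    [0.045,-0.003,0.006],
    [0.0445,-0.003,0.0095],
    [0,0,0],
  ],
  dr=[
    [0,4.4,0],
    [0,4.4,0],
    [0,0,0],
  ],
  grip=[1,1,1],
)

```text
t: 2.12
tool_pos: [0.5153, 0.1318, 0.2848]
tool_rot: [-1.331, 0.98, -0.986]
contact_force: [0.3, -0.2, -0.6]
opening: 0.0857
```

```bash
python3 - <<'E'
from h import *
plan([.5115,.1445,.168],tool_target(.325),5)
for n in("scene","top"): cv2.imwrite(f"pics/{n}1.png",ctrl.get_image(n)[:,:,::-1])
a=cv2.imread("pics/scene1.png");b=cv2.imread("pics/top1.png")
cv2.imwrite("pics/z1.png",np.hstack([cv2.resize(a[60:220,240:340],None,fx=3,fy=3,interpolation=3),cv2.resize(b[130:290,100:250],None,fx=3,fy=3,interpolation=3)]))
E
```

```text
t 2.125 pos [0.5153 0.1318 0.2848] F [ 0.26 -0.17 -0.61] tq [-0.02  0.07  0.01] op 0.0857
[[-0.0026, 0.0234, -0.0001], [-0.0026, 0.0234, -0.0001], [-0.0026, 0.0234, -0.0], [-0.0026, 0.0234, 0.0], [-0.0026, 0.0234, 0.0001]] [[-0.08, -0.26, -0.01], [-0.08, -0.26, -0.01], [-0.08, -0.26, -0.01], [-0.08, -0.26, -0.01], [-0.08, -0.26, -0.01]]
```

View pics/z1.png

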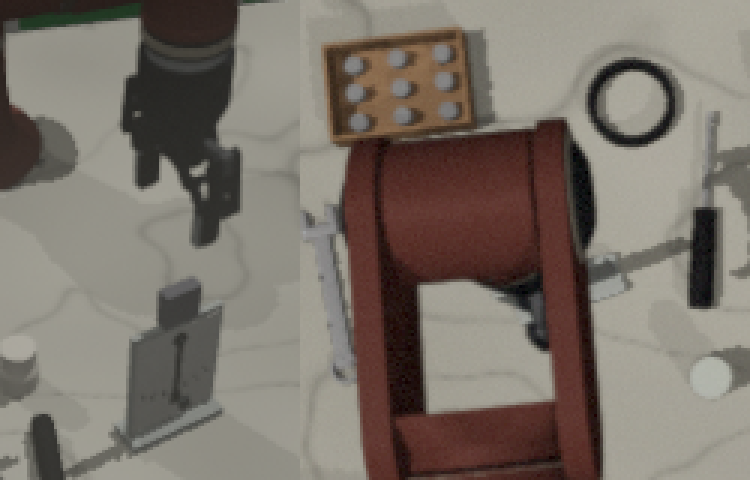

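The fingers straddle the grip from above: in the crop the jaws are at about (180,200) and the grip is at (180,300). Next I correct sideways and go down.

Emit:
servo_tool(
  delta_pos=[
    [-0.0065,0.01,0],
    [-0.0065,0.015,0],
    [0,0.02,0],
    [0,0,0],
  ],
  dr=[
    [0,-0.7,0],
    [0,-0.6,0],
    [0,0,0],
    [0,0,0],
  ],
  grip=[1,1,1,1],
)

```text
t: 2.72
tool_pos: [0.5072, 0.1504, 0.2345]
tool_rot: [-1.345, 0.957, -0.957]
contact_force: [-1.3, 0.2, -0.4]
opening: 0.0853
```

```bash
python3 - <<'E'
from h import *
plan([.5115,.1445,.168],tool_target(.325),4)
E
```

```text
t 2.725 pos [0.5072 0.1504 0.2345] F [-1.34  0.17 -0.37] tq [-0.02  0.04 -0.02] op 0.0853
[[0.0018, 0.0166, 0.0005], [0.0018, 0.0166, 0.0005], [0.0018, 0.0166, 0.0005], [0.0017, 0.0166, 0.0005]] [[-0.05, 0.16, -0.04], [-0.05, 0.16, -0.04], [-0.05, 0.16, -0.04], [-0.05, 0.16, -0.04]]
```

Emit:
servo_tool(
  delta_pos=[
    [0.002,0.02,0.001],
    [0.002,0.02,0],
    [0.002,0.02,0],
    [0,0,0],
    [0,0,0],
  ],
  dr=[
    [0,0.3,0],
    [0,0.2,0],
    [0,0,0],
    [0,0,0],
    [0,0,0],
  ],
  grip=[1,1,1,1,1],
)

```text
t: 3.35
tool_pos: [0.5104, 0.1447, 0.17]
tool_rot: [-1.342, 0.965, -0.965]
contact_force: [-0.0, -0.3, 0.3]
opening: 0.0852
```

```bash
python3 - <<'E'
from h import *
plan([.5115,.1445,.168],tool_target(.325),1)
for n in("scene",): cv2.imwrite(f"pics/{n}2.png",ctrl.get_image(n)[:,:,::-1])
a=cv2.imread("pics/scene2.png")
cv2.imwrite("pics/z2.png",cv2.resize(a[80:220,240:340],None,fx=4,fy=4,interpolation=3))
E
```

```text
t 3.35 pos [0.5104 0.1447 0.17  ] F [-0.05 -0.31  0.3 ] tq [ 0.04 -0.02  0.01] op 0.0852
[[0.0005, 0.002, 0.001]] [[-0.17, 0.08, -0.14]]
```

View pics/z2.png

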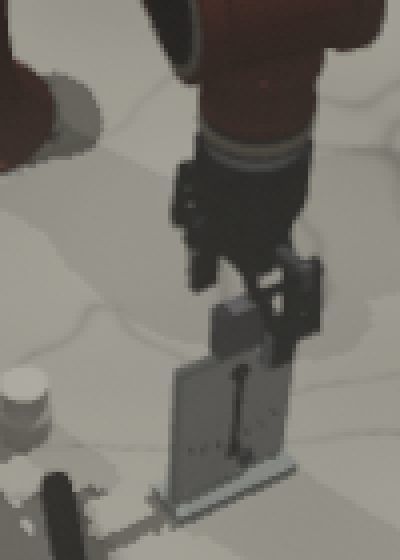

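The jaws are around the grip at crop (240,330), so I'm closing.

Emit:
servo_tool(
  delta_pos=[
    [0,0.001,0.001],
    [0,0,0],
    [0,0,0],
    [0,0,0],
    [0,0,0],
  ],
  dr=[
    [0,0,0],
    [0,0,0],
    [0,0,0],
    [0,0,0],
    [0,0,0],
  ],
  grip=[0,0,0,0,0],
  grip_force=80,
)

```text
t: 4.03
tool_pos: [0.5125, 0.1453, 0.1714]
tool_rot: [-1.34, 0.962, -0.967]
contact_force: [0.5, 0.2, -2.7]
opening: 0.0149
```

Emit:
servo_tool(
  delta_pos=[
    [0,0,0],
    [0,0,0],
    [0,0,0],
  ],
  dr=[
    [0,0,0],
    [0,0,0],
    [0,0,0],
  ],
  grip=[0,0,0],
)

```text
t: 4.4
tool_pos: [0.5126, 0.1453, 0.1713]
tool_rot: [-1.34, 0.962, -0.967]
contact_force: [-0.0, 0.5, -0.5]
opening: 0.015
```

```bash
python3 - <<'E'
from h import *
plan([.5115,.1445,.168],tool_target(.325),1)
img=ctrl.get_image("scene"); cv2.imwrite("pics/scene3.png",img[:,:,::-1])
m=mask("scene","gauge")
print(fit(GAUGE,{"scene":m},[.5115,.1445,.325]))
cv2.imwrite("pics/z3.png",cv2.resize(img[80:220,240:340,::-1],None,fx=4,fy=4,interpolation=3))
E
```

```text
t 4.4 pos [0.5126 0.1453 0.1713] F [-0.    0.49 -0.47] tq [ 0.05 -0.03  0.03] op 0.015
[[0.0004, 0.0033, -0.0013]] [[-0.39, 0.09, -0.09]]
scene gauge [(0.61, [277, 156, 312, 210])]
(array([0.51477777, 0.14465094, 0.35123248]), np.float64(0.13586877683902615))
```

View pics/z3.png

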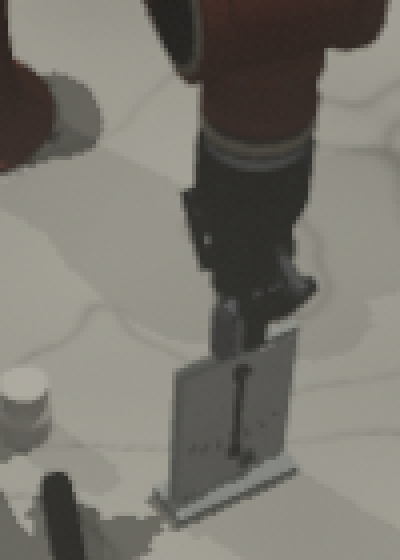

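Emit:
servo_tool(
  delta_pos=[
    [0,-0.015,0],
    [0,-0.03,0],
    [0,-0.035,0],
    [0,-0.03,0],
    [0,-0.015,0],
  ],
  dr=[
    [0,0,0],
    [0,0,0],
    [0,0,0],
    [0,0,0],
    [0,0,0],
  ],
  grip=[0,0,0,0,0],
)

```text
t: 5.12
tool_pos: [0.5081, 0.1443, 0.2953]
tool_rot: [-1.35, 0.972, -0.959]
contact_force: [0.8, 0.5, -4.6]
opening: 0.0151
```

```bash
python3 - <<'E'
from h import *
plan([.542,-.2175,.285],tool_target(.336),15)
img=ctrl.get_image("scene"); cv2.imwrite("pics/scene4.png",img[:,:,::-1])
E
```

```text
t 5.125 pos [0.5081 0.1443 0.2953] F [ 0.79  0.51 -4.62] tq [0.01 0.01 0.02] op 0.0151
[[0.0236, 0.0006, -0.0056], [0.0236, 0.0006, -0.0056], [0.0236, 0.0006, -0.0056], [0.0236, 0.0006, -0.0056], [0.0236, 0.0006, -0.0057]] [[0.03, -0.04, -0.02], [0.03, -0.04, -0.02], [0.03, -0.04, -0.02], [0.03, -0.04, -0.02], [0.03, -0.04, -0.02]]
[[0.0236, 0.0006, -0.0057], [0.0236, 0.0006, -0.0057], [0.0235, 0.0007, -0.0057], [0.0235, 0.0007, -0.0057], [0.0235, 0.0007, -0.0057]] [[0.03, -0.04, -0.02], [0.03, -0.04, -0.02], [0.03, -0.04, -0.02], [0.03, -0.04, -0.02], [0.03, -0.04, -0.02]]
[[0.0235, 0.0007, -0.0057], [0.0235, 0.0007, -0.0058], [0.0235, 0.0007, -0.0058], [0.0235, 0.0007, -0.0058], [0.0235, 0.0007, -0.0058]] [[0.03, -0.04, -0.02], [0.03, -0.04, -0.02], [0.03, -0.04, -0.02], [0.03, -0.04, -0.02], [0.03, -0.04, -0.02]]
```

View pics/scene4.png

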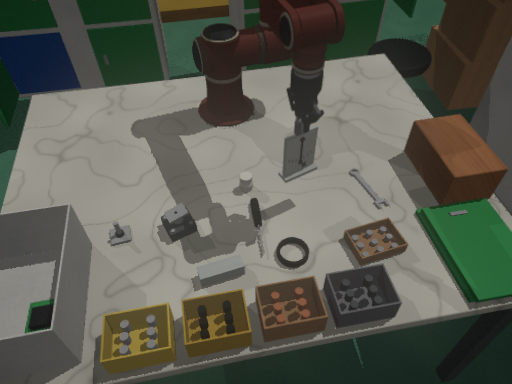

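The gauge is lifted and upright, with its base at about pixel (298,172) and clear of the bench. Next I carry it over to the foot.

Emit:
servo_tool(
  delta_pos=[
    [0.015,0,-0.004],
    [0.024,0,-0.006],
    [0.028,0,-0.007],
    [0.028,0,-0.007],
    [0.028,0,-0.007],
  ],
  dr=[
    [0,0,0],
    [0,0,0],
    [0,0,0],
    [0,0,0],
    [0,0,0],
  ],
  grip=[0,0,0,0,0],
)

```text
t: 5.8
tool_pos: [0.5153, 0.0121, 0.288]
tool_rot: [-1.359, 0.978, -0.952]
contact_force: [0.8, 0.1, -3.9]
opening: 0.0152
```

Emit:
servo_tool(
  delta_pos=[
    [0.028,0,-0.007],
    [0.028,0,-0.007],
    [0.028,0,-0.007],
    [0.028,0,-0.007],
    [0.028,0,-0.007],
  ],
  dr=[
    [0,0,0],
    [0,0,0],
    [0,0,0],
    [0,0,0],
    [0,0,0],
  ],
  grip=[0,0,0,0,0],
)

```text
t: 6.42
tool_pos: [0.5215, -0.1405, 0.2763]
tool_rot: [-1.366, 0.995, -0.942]
contact_force: [-0.8, 0.3, -4.2]
opening: 0.015
```

```bash
python3 - <<'E'
from h import *
plan([.542,-.2175,.285],tool_target(.336),4)
E
```

```text
t 6.425 pos [ 0.5215 -0.1405  0.2763] F [-0.81  0.28 -4.25] tq [ 0.05 -0.04  0.01] op 0.015
[[0.0198, -0.0024, -0.0014], [0.0198, -0.0024, -0.0014], [0.0199, -0.0023, -0.0015], [0.0199, -0.0022, -0.0015]] [[0.49, -0.15, -0.21], [0.49, -0.15, -0.21], [0.49, -0.15, -0.21], [0.49, -0.15, -0.21]]
```

Emit:
servo_tool(
  delta_pos=[
    [0.019,-0.003,-0.001],
    [0.018,-0.003,-0.001],
    [0.015,-0.002,-0.001],
    [0.008,0,-0.001],
    [0,0,0],
  ],
  dr=[
    [0.6,0,-0.3],
    [0.5,-0.2,-0.2],
    [0.5,-0.2,-0.2],
    [0.4,0,0],
    [0,0,0],
  ],
  grip=[0,0,0,0,0],
)

```text
t: 7.05
tool_pos: [0.5363, -0.2031, 0.2804]
tool_rot: [-1.345, 0.967, -0.957]
contact_force: [0.3, 0.8, -4.3]
opening: 0.0152
```

Emit:
servo_tool(
  delta_pos=[
    [0,0,0],
    [0,0,0],
    [0,0,0],
    [0,0,0],
    [0,0,0],
  ],
  dr=[
    [0,0,0],
    [0,0,0],
    [0,0,0],
    [0,0,0],
    [0,0,0],
  ],
  grip=[0,0,0,0,0],
)

```text
t: 7.68
tool_pos: [0.5364, -0.2012, 0.2805]
tool_rot: [-1.345, 0.965, -0.954]
contact_force: [-0.3, -0.5, -5.7]
opening: 0.015
```

```bash
cat >>h.py <<'E'
EDG=((0,1),(2,3),(4,5),(6,7),(0,2),(1,3),(4,6),(5,7),(0,4),(1,5),(2,6),(3,7))
def overlay(img,n,items,S=6):
    im=cv2.resize(img[:,:,::-1],None,fx=S,fy=S,interpolation=3)
    for bx,(Rm,t),col in items:
        for b in bx:
            q=proj(n,b@Rm.T+t)
            for i,j in EDG: cv2.line(im,*[tuple(int(v) for v in (q[k]+.5)*S) for k in(i,j)],col,1)
    return im
E
python3 - <<'E'
from h import *
plan([.542,-.2175,.28],tool_target(.336),1)
o=ctrl.get_obs();Rt=R.from_rotvec(o['tool_rot']);Rg=(Rt*R.from_matrix(TG).inv())
print('gauge euler zyx',Rg.as_euler('ZYX'))
img=ctrl.get_image("scene");m=mask("scene","gauge")
t2=ctrl.get_image("top");m2=mask("top","gauge")
base=o['tool_pos']+Rg.apply([0,0,-.1713]);print('base by kin',base)
def bld(p): return R.from_euler('ZYX',[p[2],Rg.as_euler('ZYX')[1],Rg.as_euler('ZYX')[2]]).as_matrix(),np.array([p[0],p[1],base[2]])
p,c=fit(GAUGE,{"scene":m},[base[0],base[1],.336],bld);print('vis',p,c)
a=overlay(img,"scene",[(GAUGE,(Rg.as_matrix(),base),(0,0,255))],5)
cv2.imwrite("pics/s5.png",a[100*5:240*5,150*5:150*5+450][100:700])
cv2.imwrite("pics/t5.png",cv2.resize(t2[150:280,250:390,::-1],None,fx=4,fy=4))
E
```

```text
t 7.675 pos [ 0.5364 -0.2012  0.2805] F [-0.26 -0.49 -5.68] tq [-0.01  0.03 -0.01] op 0.015
[[0.0173, 0.0004, -0.0]] [[0.08, -0.16, -0.41]]
gauge euler zyx [0.33317747 0.00134614 0.00709924]
scene gauge [(0.75, [164, 205, 185, 223]), (0.56, [151, 149, 201, 211])]
top gauge [(0.62, [290, 210, 305, 225])]
base by kin [ 0.53574227 -0.20010114  0.10919164]
vis [ 0.46664888 -0.16635916  1.61168479] 3.806604747162022
```

View pics/s5.png

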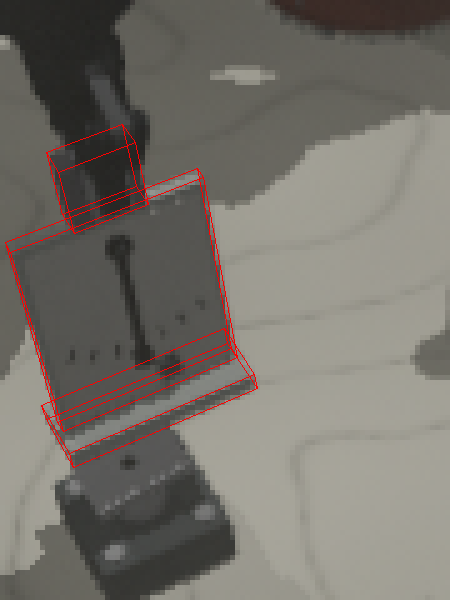

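View pics/t5.png

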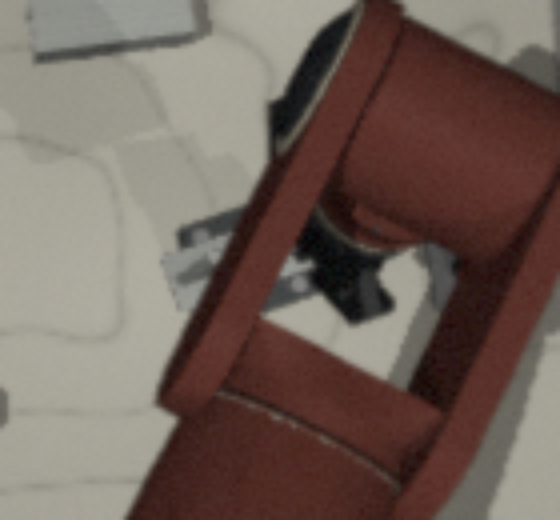

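```bash
python3 - <<'E'
from h import *
o=ctrl.get_obs();Rt=R.from_rotvec(o['tool_rot']);Rg=(Rt*R.from_matrix(TG).inv());e=Rg.as_euler('ZYX')
base=o['tool_pos']+Rg.apply([0,0,-.1713])
img=ctrl.get_image("scene")
ms=[r['pixels'] for r in ctrl.masks_of("scene","gauge") if r['extent'][1]<180]
m=ms[0]
for GX in (GAUGE,GAUGE[:2]):
  mm=m.copy()
  if len(GX)==2: pass
  def bld(p): return R.from_euler('ZYX',[p[2],e[1],p[3]]).as_matrix(),np.array([p[0],p[1],base[2]])
  print(fit(GX,{"scene":mm},[base[0],base[1],.333,0.007],bld),base)
# face points
Rm=Rg.as_matrix()
def face(uv,x=.007):
    c,d=ray("scene",uv);c=Rm.T@(c-base);d=Rm.T@d
    k=(x-c[0])/d[0];return (c+k*d)
def toimg(u,v): return ((u)/5-.5+150,(v+600)/5-.5)
for nm,uv in dict(pivot=(119,246),tip=(143,358),mk=(170,367),mktop=(166,358)).items():
    q=face(toimg(*uv));dy,dz=q[1],q[2]-.13;print(nm,q.round(4),'ang',np.arctan2(dy,-dz),np.hypot(dy,dz))
S=10;a=cv2.resize(img[150:195,155:200,::-1],None,fx=12,fy=12,interpolation=cv2.INTER_NEAREST);cv2.imwrite("pics/mk.png",a)
E
```

```text
(array([ 0.53760836, -0.20026323,  0.41086842,  0.00413949]), np.float64(0.17908995602008423)) [ 0.53574214 -0.20026577  0.10920163]
(array([ 0.53520595, -0.2005836 ,  0.35187195,  0.00322693]), np.float64(0.1120363320083578)) [ 0.53574214 -0.20026577  0.10920163]
pivot [0.007  0.0007 0.1299] ang 1.4517599183588108 0.0007049522032697616
tip [ 0.007  -0.0007  0.0452] ang -0.007888812581332828 0.08476872949784088
mk [0.007  0.0127 0.0301] ang 0.12635249850947278 0.10068235279186884
mktop [0.007  0.0116 0.0381] ang 0.12580963316269497 0.09261203689682622
```

View pics/mk.png

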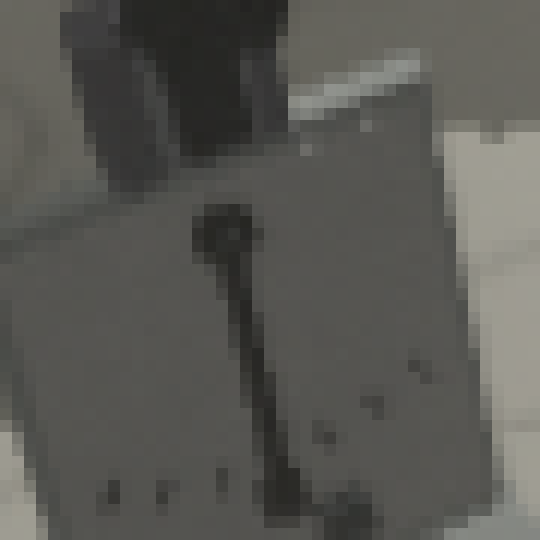

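Emit:
servo_tool(
  delta_pos=[
    [0.007,0,0],
    [0.007,0,0],
    [0.004,0,0],
    [0,0,0],
    [0,0,0],
  ],
  dr=[
    [0,0,-0.3],
    [0,-0.2,-0.3],
    [0,0,0],
    [0,0,0],
    [0,0,0],
  ],
  grip=[0,0,0,0,0],
)

```text
t: 8.6
tool_pos: [0.5427, -0.22, 0.2803]
tool_rot: [-1.353, 0.957, -0.961]
contact_force: [0.6, -0.2, -4.4]
opening: 0.0149
```

```bash
cat >>h.py <<'E'
def st():
    o=ctrl.get_obs();Rt=R.from_rotvec(o['tool_rot']);Rg=(Rt*R.from_matrix(TG).inv())
    base=o['tool_pos']+Rg.apply([0,0,-.1713])
    print('t',o['t'],'base',base.round(4),'yaw,pitch,roll',Rg.as_euler('ZYX').round(4),'F',o['contact_force'].round(2),'tq',o['wrist_torque'].round(2),'op',round(o['opening'],4))
    return o,Rg,base
def goal(phi,N,lift=0.,xy=(.542,-.2175),yaw=.336):
    Rg=Rgauge(yaw,phi); base=np.array([*xy,.064])+Rg.apply([0,0,.008+lift])
    plan(base+Rg.apply([0,0,.1713]),tool_target(yaw,phi),N)
E
python3 - <<'E'
from h import *
st(); goal(0,4,.01)
E
```

```text
t 8.6 base [ 0.5427 -0.2208  0.109 ] yaw,pitch,roll [ 0.336   0.0016 -0.004 ] F [ 0.57 -0.22 -4.39] tq [ 0.01  0.03 -0.01] op 0.0149
t 8.6 pos [ 0.5427 -0.22    0.2803] F [ 0.57 -0.22 -4.39] tq [ 0.01  0.03 -0.01] op 0.0149
[[-0.0007, 0.0067, 0.0001], [-0.0007, 0.0067, 0.0001], [-0.0007, 0.0067, 0.0001], [-0.0007, 0.0067, 0.0]] [[0.02, 0.0, 0.06], [0.02, 0.0, 0.06], [0.02, 0.0, 0.06], [0.02, 0.0, 0.06]]
```

Emit:
servo_tool(
  delta_pos=[
    [-0.0015,0.006,0],
    [-0.0015,0.008,0],
    [0,0.008,0],
    [0,0.005,0],
    [0,0,0],
  ],
  dr=[
    [0,0,0.2],
    [0,0,0],
    [0,0,0],
    [0,0,0],
    [0,0,0],
  ],
  grip=[0,0,0,0,0],
)

```text
t: 9.22
tool_pos: [0.541, -0.2163, 0.2502]
tool_rot: [-1.351, 0.96, -0.956]
contact_force: [-0.1, -0.2, -5.1]
opening: 0.0154
```

```bash
python3 - <<'E'
from h import *
st(); goal(0,1)
E
```

```text
t 9.225 base [ 0.5405 -0.2163  0.0789] yaw,pitch,roll [0.3366 0.0028 0.0013] F [-0.06 -0.15 -5.1 ] tq [ 0.01  0.04 -0.03] op 0.0154
t 9.225 pos [ 0.541  -0.2163  0.2502] F [-0.06 -0.15 -5.1 ] tq [ 0.01  0.04 -0.03] op 0.0154
[[0.0014, 0.0069, 0.0005]] [[0.16, 0.04, -0.07]]
```

Emit:
servo_tool(
  delta_pos=[
    [0.001,0.003,0.0005],
    [0,0.002,0],
    [0,0.0015,0],
    [0,0,0],
    [0,0,0],
  ],
  dr=[
    [0.1,0,0],
    [0,0,0],
    [0,0,0],
    [0,0,0],
    [0,0,0],
  ],
  grip=[0,0,0,0,0],
)

```text
t: 9.85
tool_pos: [0.5423, -0.2172, 0.2449]
tool_rot: [-1.349, 0.958, -0.957]
contact_force: [-1.0, 1.2, -3.9]
opening: 0.0153
```

```bash
python3 - <<'E'
from h import *
st(); goal(0,1)
img=ctrl.get_image("scene");cv2.imwrite("pics/s6.png",cv2.resize(img[140:250,140:230,::-1],None,fx=5,fy=5,interpolation=3))
E
```

```text
t 9.85 base [ 0.5424 -0.217   0.0736] yaw,pitch,roll [ 0.3366 -0.0004  0.0007] F [-0.96  1.17 -3.9 ] tq [ 0.19  0.15 -0.05] op 0.0153
t 9.85 pos [ 0.5423 -0.2172  0.2449] F [-0.96  1.17 -3.9 ] tq [ 0.19  0.15 -0.05] op 0.0153
[[0.0002, 0.0016, -0.0004]] [[-0.02, 0.04, -0.04]]
```

View pics/s6.png

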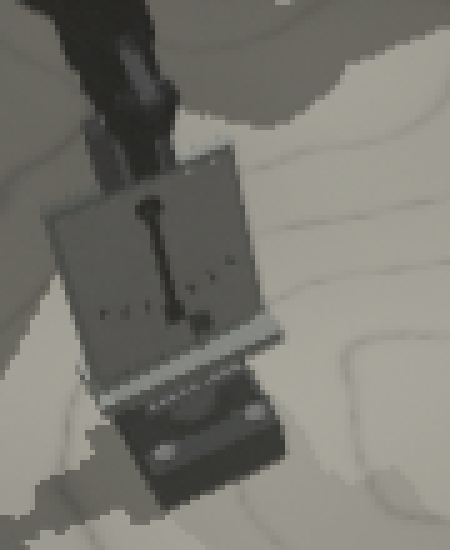

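The base is meeting the plate, centred over it (plate edge at about (195,395) in the crop). I continue down gently until it seats.

Emit:
servo_tool(
  delta_pos=[
    [0,0.001,0],
    [0,0.001,0],
    [0,0,0],
  ],
  dr=[
    [0,0,0],
    [0,0,0],
    [0,0,0],
  ],
  grip=[0,0,0],
)

```text
t: 10.28
tool_pos: [0.5424, -0.2171, 0.2434]
tool_rot: [-1.349, 0.958, -0.957]
contact_force: [-1.3, 0.4, -2.7]
opening: 0.0151
```

```bash
python3 - <<'E'
from h import *
st(); goal(0,1)
E
```

```text
t 10.275 base [ 0.5425 -0.2169  0.0721] yaw,pitch,roll [ 0.3368 -0.0007  0.0007] F [-1.31  0.42 -2.71] tq [0.27 0.26 0.05] op 0.0151
t 10.275 pos [ 0.5424 -0.2171  0.2434] F [-1.31  0.42 -2.71] tq [0.27 0.26 0.05] op 0.0151
[[0.0003, 0.0001, -0.0005]] [[-0.04, 0.04, -0.04]]
```

Emit:
servo_tool(
  delta_pos=[
    [0,0.0007,0],
    [0,0.0007,0],
    [0,0,0],
  ],
  dr=[
    [0,0,0],
    [0,0,0],
    [0,0,0],
  ],
  grip=[0,0,0],
)

```text
t: 10.65
tool_pos: [0.5425, -0.2171, 0.2434]
tool_rot: [-1.349, 0.957, -0.958]
contact_force: [-1.3, 1.0, -2.5]
opening: 0.0156
```

```bash
python3 - <<'E'
from h import *
st(); goal(0,1)
E
```

```text
t 10.65 base [ 0.5426 -0.217   0.0721] yaw,pitch,roll [ 3.368e-01 -1.100e-03  3.000e-04] F [-1.3   0.97 -2.51] tq [0.37 0.39 0.09] op 0.0156
t 10.65 pos [ 0.5425 -0.2171  0.2434] F [-1.3   0.97 -2.51] tq [0.37 0.39 0.09] op 0.0156
[[0.0002, 0.0001, -0.0006]] [[-0.06, 0.04, -0.01]]
```

```bash
python3 - <<'E'
from h import *
goal(-.127,5)
E
```

```text
t 10.65 pos [ 0.5425 -0.2171  0.2434] F [-1.3   0.97 -2.51] tq [0.37 0.39 0.09] op 0.0156
[[-0.0045, 0.0003, -0.0001], [-0.0045, 0.0002, -0.0001], [-0.0045, 0.0001, -0.0001], [-0.0045, -0.0, -0.0001], [-0.0045, -0.0001, -0.0001]] [[-0.01, 0.01, -1.46], [-0.01, 0.01, -1.46], [-0.01, 0.01, -1.46], [-0.01, 0.01, -1.46], [-0.01, 0.01, -1.46]]
```

Emit:
servo_tool(
  delta_pos=[
    [-0.0045,0.001,0],
    [-0.0045,0.001,0],
    [-0.0045,0.001,0],
    [-0.0045,0.0007,0],
    [0,0.0005,0],
  ],
  dr=[
    [0,0,-1.5],
    [0,0,-1.5],
    [0,0,-1.5],
    [0,0,-1.5],
    [0,0,0],
  ],
  grip=[0,0,0,0,0],
)

```text
t: 11.28
tool_pos: [0.5361, -0.1983, 0.242]
tool_rot: [-1.414, 0.887, -1.043]
contact_force: [-4.4, 1.8, 3.9]
opening: 0.015
```

```bash
python3 - <<'E'
from h import *
st(); goal(-.127,1)
E
```

```text
t 11.275 base [ 0.5428 -0.2164  0.0718] yaw,pitch,roll [ 0.3378 -0.002  -0.1129] F [-4.45  1.78  3.93] tq [ 0.59  1.06 -0.11] op 0.015
t 11.275 pos [ 0.5361 -0.1983  0.242 ] F [-4.45  1.78  3.93] tq [ 0.59  1.06 -0.11] op 0.015
[[-0.0026, -0.0002, -0.0008]] [[-0.13, 0.09, -0.81]]
```

Emit:
servo_tool(
  delta_pos=[
    [-0.0015,0.0004,-0.0004],
    [-0.001,0.0004,-0.0004],
    [0,0.0004,0],
    [0,0.0004,0],
  ],
  dr=[
    [-0.1,0,-0.5],
    [0,0,-0.3],
    [0,0,0],
    [0,0,0],
  ],
  grip=[0,0,0,0],
)

```text
t: 11.78
tool_pos: [0.5351, -0.1959, 0.2416]
tool_rot: [-1.423, 0.877, -1.055]
contact_force: [-3.8, 2.4, 6.2]
opening: 0.0153
```

Emit:
servo_tool(
  delta_pos=[
    [0,0.0004,0],
    [0,0.0004,0],
    [0,0.0004,0],
    [0,0.0004,0],
    [0,0.0004,0],
  ],
  dr=[
    [0,0,0],
    [0,0,0],
    [0,0,0],
    [0,0,0],
    [0,0,0],
  ],
  grip=[0,0,0,0,0],
)

```text
t: 12.4
tool_pos: [0.5352, -0.1959, 0.2416]
tool_rot: [-1.423, 0.878, -1.056]
contact_force: [-4.1, 2.5, 6.5]
opening: 0.0152
```

```bash
python3 - <<'E'
from h import *
o,Rg,base=st(); goal(-.127,1)
img=ctrl.get_image("scene")
S=10;c0,r0=150,145
im=overlay(img,"scene",[(GAUGE,(Rg.as_matrix(),base),(0,0,255))],S)[r0*S:r0*S+600,c0*S:c0*S+600]
raw=cv2.resize(img[:,:,::-1],None,fx=S,fy=S,interpolation=3)[r0*S:r0*S+600,c0*S:c0*S+600]
cv2.imwrite("pics/s7.png",im);cv2.imwrite("pics/s7r.png",raw)
E
```

```text
t 12.4 base [ 0.5428 -0.2166  0.0718] yaw,pitch,roll [ 0.3365 -0.0024 -0.129 ] F [-4.08  2.54  6.47] tq [ 0.87  1.12 -0.05] op 0.0152
t 12.4 pos [ 0.5352 -0.1959  0.2416] F [-4.08  2.54  6.47] tq [ 0.87  1.12 -0.05] op 0.0152
[[-0.0, -0.0002, -0.0007]] [[-0.14, 0.01, 0.11]]
```

View pics/s7.png

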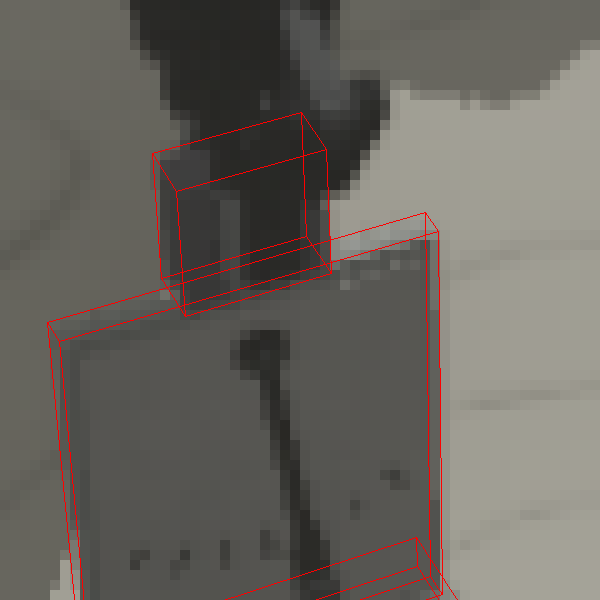

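View pics/s7r.png

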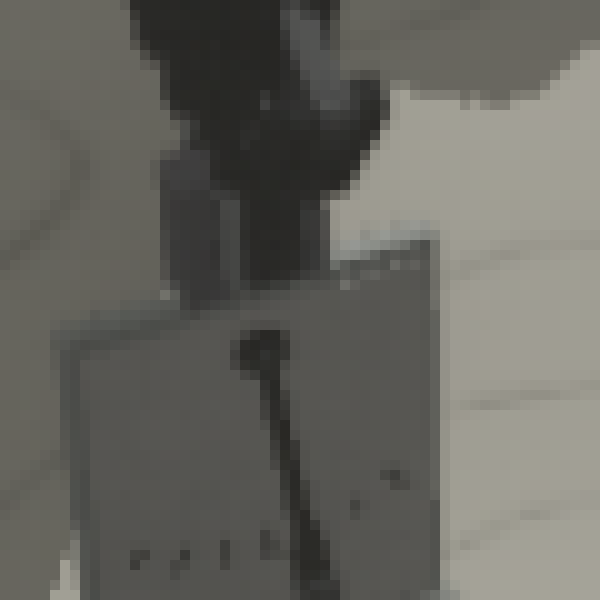

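```bash
python3 - <<'E'
from h import *
o,Rg,base=st()
img=ctrl.get_image("scene")
S=8;c0,r0=150,172
its=[(GAUGE[:1],(Rg.as_matrix(),base),(0,0,255)),([box(.044,.06,-.009,0)],(Rg.as_matrix(),np.array([.542,-.2175,.064])+Rg.apply([0,0,.008])),(0,255,0))]
a=cv2.resize(img[:,:,::-1],None,fx=S,fy=S,interpolation=3)[r0*S:r0*S+560,c0*S:c0*S+400]
im=overlay(img,"scene",its,S)[r0*S:r0*S+560,c0*S:c0*S+400]
cv2.imwrite("pics/s8.png",np.hstack([a,im]))
E
```

```text
t 12.45 base [ 0.5428 -0.2166  0.0718] yaw,pitch,roll [ 0.3365 -0.0024 -0.129 ] F [-3.    2.96  5.  ] tq [ 0.96  1.12 -0.01] op 0.015
```

View pics/s8.png

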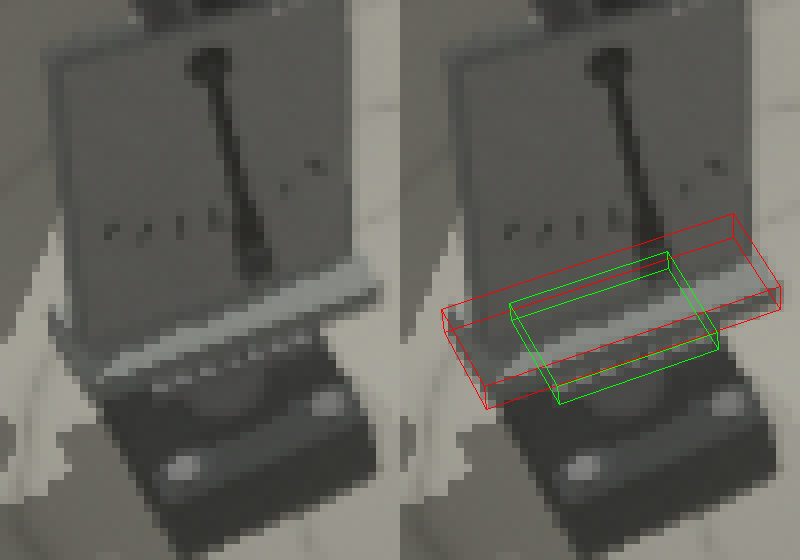

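```bash
cat > rect.py <<'E'
from h import *
import sys
o,Rg,base=st(); Rm=Rg.as_matrix()
acc=ctrl.get_image("scene").astype(float)
s=5.
ys=(np.arange(500)-250)/s/1000; zs=.137-np.arange(600)/s/1000
Y,Z=np.meshgrid(ys,zs)
P=np.stack([np.full_like(Y,.006),Y,Z],-1).reshape(-1,3)@Rm.T+base
q=proj("scene",P).astype(np.float32).reshape(600,500,2)
w=cv2.remap(acc.astype(np.float32),q[...,0],q[...,1],cv2.INTER_CUBIC)
w=np.clip(w*1.8,0,255).astype(np.uint8)[:,:,::-1].copy()
g=w.mean(2)
for d in range(20,112,4):
    r=int((d+7)*s); row=255-g[r-6:r+7].mean(0); row=row[125:375]-np.median(row[125:375])-15; row[row<0]=0
    x=(np.arange(250)-125)/s
    if row.sum()>0:
        k=row.argmax(); lo,hi=max(0,k-45),k+45; cm=(row*x)[lo:hi].sum()/row[lo:hi].sum(); print(d,'c %.1f mm'%cm,'w %.0f'%((row[lo:hi]>0).sum()/s),'pk %.0f'%row.max())
for m in range(-50,51,10): cv2.line(w,(250+int(m*s),0),(250+int(m*s),5),(0,0,255),1)
cv2.line(w,(0,int(99*s)),(12,int(99*s)),(0,0,255),1)
cv2.line(w,(0,int(7*s)),(12,int(7*s)),(0,0,255),1)
cv2.imwrite(sys.argv[1],w)
E
python3 rect.py pics/r8.png
```

```text
t 12.5 base [ 0.5428 -0.2166  0.0718] yaw,pitch,roll [ 0.3365 -0.0024 -0.129 ] F [-2.78  3.61  6.35] tq [ 0.84  1.12 -0.07] op 0.0151
20 c 3.6 mm w 9 pk 64
24 c 4.1 mm w 9 pk 60
28 c 4.6 mm w 8 pk 63
32 c 5.2 mm w 7 pk 70
36 c 5.5 mm w 8 pk 63
40 c 6.3 mm w 9 pk 60
44 c 6.6 mm w 9 pk 59
48 c 7.3 mm w 7 pk 65
52 c 7.5 mm w 8 pk 63
56 c 8.3 mm w 9 pk 56
60 c 8.7 mm w 9 pk 54
64 c 9.1 mm w 8 pk 54
68 c 9.8 mm w 7 pk 55
72 c 10.8 mm w 9 pk 54
76 c 11.2 mm w 10 pk 60
80 c 11.3 mm w 13 pk 60
84 c 11.7 mm w 13 pk 62
88 c 12.2 mm w 13 pk 64
92 c 12.3 mm w 13 pk 52
96 c 13.1 mm w 13 pk 42
100 c 14.4 mm w 13 pk 46
104 c 14.6 mm w 13 pk 47
108 c 15.0 mm w 13 pk 31
```

View pics/r8.png

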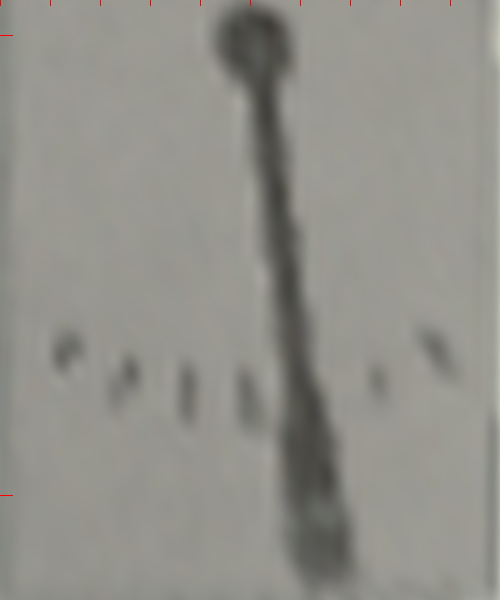

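```bash
python3 - <<'E'
from h import *
img=ctrl.get_image("scene"); st(); print(abs(ctrl.get_obs()['dq']).max())
print(ctrl.finish_job())
E
```

```text
t 12.6 base [ 0.5428 -0.2166  0.0718] yaw,pitch,roll [ 0.3365 -0.0024 -0.129 ] F [-3.79  2.92  6.01] tq [ 0.93  1.14 -0.03] op 0.0151
0.0036848188860653048
the job is handed in; nothing more can be done
None
```

I gripped the angle gauge by its top grip, set it level on the swivel foot's plate and rocked both together to -0.129 rad. I handed it in at t = 12.6 s, still held, pressed and motionless; no verdict is reported.

**Last checks**
- **Position:** by the arm's joints, the base is within about 1 mm of the plate centre I measured. Yaw differs by less than 0.001 rad and the fore-aft tilt is about 0.002 rad. I measured the plate centre from the camera images, which agree with each other to 1–3 mm.
- **Pointer:** in a flattened view of the face, the pointer's line meets the middle of the marker to within about 1 mm. I had measured the marker earlier at about 0.126–0.13 rad.
- **Push:** the force on the tool reads +6 N vertically, against about -4.4 N when the gauge hung free. So it presses on the plate with about 10 N.
- **Grip and rest:** the fingers are closed on the grip, at 15 mm opening and an 80 N setting. Joint speeds are below 0.004 rad/s.

**What disagreed or was not checked**
- The picture shows the gauge about 2 mm (1 pixel) lower than the arm's joints say. That is within the camera calibration error.
- There is a steady side force of about 5 N at the tool.
- I did not check the other objects in a final overhead picture. The path stayed clear of them and no unexpected contact showed in the force readings.

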